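Move the row of spice jars from the worktop rack into the pull-out bin

TASK

The cook keeps the salt and spices in the wooden rack in order of use, the one reached for most at the left end. Move all four into the white pull-out bin, one to a compartment, in the same order, so that the jar at the left end of the rack comes first, next to the pull loop, and the one at the right end goes to the back. Take each jar straight from its place to its compartment without parking it on the worktop, set it down upright on the bin's floor rather than dropping it, and leave the glass and the two jars behind undisturbed.

Things in the scene. Friction and masses are not known exactly. Their poses are not given: they have to be found in the camera images.
- wooden_rack: Dark wooden spice rack, 84 x 280 mm, fixed. Origin: centre of underside; y along the row to its left end as seen from the robot, x to its back (yaw within 0.35). Four places at y = +96 (left), +32, -32, -96 mm, x = 0; a jar stands within 6 mm of its place, on the rack's floor 16 mm above the worktop. Bars along front and back at x = +-35 mm, tops at 46 mm; end boards 66 mm high.
- pantry_bin: Slim white plastic bin, 271 x 70 mm, fixed; pull loop sticks out 28 mm at the front end (nearer the robot). Origin: centre of underside; x from front to back, away from the robot (yaw within 0.35). Four compartments 64 x 64 mm inside, centres x = -100.5 (by the loop), -33.5, +33.5, +100.5 mm (back), y = 0. Their floor is 8 mm above the worktop, dividers 36 mm, outer rim 48 mm.
- salt_shaker: Salt shaker: waisted clear glass with a grey domed top, 44 mm in diameter, 90 mm high, about 0.1 kg; grip it across the lower edge of the top, about 66 mm above its underside, where it is about 35 to 44 mm thick. Origin: centre of its underside, z up its axis. Starts upright in one of the four places of wooden_rack (which one varies), turned any way about its axis.
- spice_pot_b: Spice jar with squarish glass body and round mustard-yellow cap, 43 mm in diameter, 103 mm high, about 0.11 kg; the cap is the top 21 mm and is as wide as the body. Origin: centre of its underside, z up its axis. Starts upright in one of the four places of wooden_rack (which one varies), turned any way about its axis.
- spice_pot_c: Spice jar, round, the thickest of the three spice jars, red cap, 46 mm in diameter, 104 mm high, about 0.11 kg; the cap is the top 21 mm and is as wide as the body. Origin: centre of its underside, z up its axis. Starts upright in one of the four places of wooden_rack (which one varies), turned any way about its axis.
- spice_pot_d: Spice jar, round, the slimmest of the three spice jars, near-black cap, 40 mm in diameter, 102 mm high, about 0.11 kg; the cap is the top 21 mm and is as wide as the body. Origin: centre of its underside, z up its axis. Starts upright in one of the four places of wooden_rack (which one varies), turned any way about its axis.
- amber_glass_a: Bystander: empty amber drinking glass, 79 mm across the rim, 97 mm high, stands behind the work in the middle. Origin: centre of its underside.
- mustard_jar: Bystander: squat jar with red lid, 60 mm in diameter, 80 mm high, stands behind the work, right of the glass. Origin: centre of its underside.
- jam_jar: Bystander: jam jar with white lid, 69 mm in diameter, 99 mm high, stands behind the work, left of the glass. Origin: centre of its underside.

How it is judged:
By the outcome, as a careful person would: the job done as asked, in the order asked, and still so for the second after the job is handed in, with the robot touching nothing.
It also fails if it takes over 99 s, if anything falls off the work surface, if the arm or the gripper's body presses on something with over 40 N, if the wrist force passes 120 N, or if a joint passes its speed limit or range.

ROBOT

A 6-joint arm with a two-finger parallel gripper is mounted at the origin on a cart in front of the work surface, level with it; the furniture and walls round the work are solid. World frame = base frame: x ahead of the robot, y to its left, z up, the work surface at z = 0. Lengths are in m, angles in rad, forces in N, time in s.
With the tool pointing down it reaches from about 0.375 to 0.9 m from the base axis. Payload 3.1 kg.
Tool frame: the origin (TCP) lies between the finger pads; the fingertips stand 19 mm ahead of it and the grasp point (between the pads) is the TCP; z points along the fingers, y is the direction in which the jaws open and shut (so a half turn about z gives the same grasp; the last joint's range is limited). The gripper opens to 85 mm and grips with 20 to 120 N. Pads are 22 mm wide; open, the fingers measure 114 mm over their backs; the gripper's body (76 mm by 85 mm) begins 54 mm behind the grasp point. The pads swing forward as they close: fully open they stand 13 mm farther back than shut.
Start: joints at [-1.429, 0.527, 1.433, -0, 1.181, -0.178], TCP at [0.197, -0.593, 0.25] pointing down, gripper open.
Joint ranges: [-3.08, 3.08], [-0.75, 2.2], [0.22, 2.44], [-1.43, 4.57], [0, 2.65], [-2.85, 2.85]. Speed limits (rad/s): [2.79, 2.79, 3.14, 3.14, 3.14, 3.14].

INTERFACE

Orientations are given as a unit quaternion [x, y, z, w].
In Python, from station import manip, optics, job gives the robot as it stands.
- The arm moves only by the shell command python3 -m inch 'ROWS' [OPENING] [FORCE]. ROWS is JSON, one flat list of numbers, 4 for each row, row after row: the shift along the world's x, y, z in cm, then the turn about the world's z in rad. A call has 1 to 20 rows; each row shifts and turns the commanded pose from where the row before left it; what a row does not reach is not made up. A row lasts 1/8 s, in which the tool goes at most 62.5 mm and 10.7 degrees, less where a joint would pass 70% of its speed; a pose out of reach is approached as far as the arm can. A call with a gripper value outside its range is refused whole. OPENING is the opening in per cent of the stroke, from 0 (shut) to 100 (fully open), set as the call begins (- or left out, the last holds). The fingers move at their own pace and stop on an object; FORCE is the grip in N (left out, the last holds). Time passes only in rows, so rows that do not move let the fingers close. It gives the time, the measured TCP pose, the force and the opening at its end, in the units of the state.
- manip.sense(): the state, without advancing time (a new reading comes with each control period).
- optics.snapshot(name): name is "side" or "top" or "wrist"; returns (picture, depth): 480x640x3 uint8, red, green, blue; 480x640 float32, m along the optical axis (not along the pixel's ray), 0 where there is no reading.
- optics.camera_model(name): a dict with "mtx" (3x3 intrinsics, pixels), "camera_from_world" (4x4, takes a point from world to camera coordinates); the wrist camera has in their place "tool_from_camera" (4x4, takes a point from camera to tool coordinates, whose origin is the TCP and whose axes are the flange's). Camera axes: x right, y up, looking along -z (the intrinsics and any distortion apply to the point x, -y, -z); pixel columns grow to the right and rows downward; lengths in m; the calibration is good to about 2 mm. A picture is of the moment at which its call begins: read the wrist's pose just before it. camera_model takes no time and is no camera call.
- job.sign_off(): hands the job in, once; it reports no verdict.
The state is a dict: "t": time; "q": joint angles; "qd": joint speeds; "tau": joint torques, N m; "tcp_pos": TCP position; "tool_rot": TCP orientation; "force": force on the tool from outside, world axes, zero at the start; "ft_torque": the same for the moment, N m; "finger_gap": opening from 0.0 (shut) to 1.0 (fully open).
Only numpy, scipy, OpenCV 4.12 (cv2) and the standard library are available. Lean on these libraries where they do the work, as an engineer would, in place of code of your own. Each camera call takes 0.05 s, during which the arm holds its last target.

## Working session

There is one attempt and no reset: what is moved stays moved. The work goes in short steps, Python scripts to look and compute and a shell command to move; the robot and the scene stay as the last step left them, time stands still between calls to the robot, and variables do not carry over. Pictures are saved under pics/ and viewed, and the job is handed in when it is done.

```bash
ls; mkdir -p pics; python3 - <<'E'
from station import manip, optics, job
import cv2,numpy as np
s=manip.sense();print(s)
for n in("side","top"):
    p,d=optics.snapshot(n);cv2.imwrite(f"pics/{n}0.png",p[:,:,::-1]);np.savez(f"pics/{n}0.npz",p=p,d=d)
    print(n,optics.camera_model(n))
print(optics.camera_model("wrist"))
E
```

```text
pics
{'t': 0.0, 'q': array([-1.42951941e+00,  5.28442813e-01,  1.43389151e+00,  1.70211043e-06,
        1.18137235e+00, -1.78476935e-01]), 'qd': array([-5.99245326e-04, -5.26162816e-04,  1.01881067e-03,  5.56087057e-04,
        2.20866759e-03,  7.14329749e-05]), 'tau': array([ 7.94206062e-05, -4.42347622e+01, -1.78023398e+01, -2.23532861e-04,
        8.38146399e-03,  9.51518331e-08]), 'tcp_pos': array([ 0.19640547, -0.59264096,  0.24935134]), 'tool_rot': array([ 9.87246384e-01,  1.59196294e-01,  2.04461309e-05, -1.05681315e-03]), 'force': array([0.07691837, 0.77261692, 0.21210237]), 'ft_torque': array([ 0.06549778, -0.01159754,  0.01044816]), 'finger_gap': 1.0008780110217572}
side {'mtx': array([[490.59926715,   0.        , 324.67432442],
       [  0.        , 490.59926715, 245.63346696],
       [  0.        ,   0.        ,   1.        ]]), 'camera_from_world': array([[ 0.9784605 , -0.20638034, -0.00471187, -0.62757538],
       [ 0.09645377,  0.43687401,  0.8943365 , -0.10856889],
       [-0.18251498, -0.87552742,  0.44737012, -0.861345  ],
       [ 0.        ,  0.        ,  0.      
[... 278 characters left out ...]
0.98291916, -0.02283473,  0.1826157 , -0.63341214],
       [-0.18292908, -0.0124669 ,  0.98304706, -0.9808448 ],
       [ 0.        ,  0.        ,  0.        ,  1.        ]])}
{'mtx': array([[337.23914552,   0.        , 319.63436588],
       [  0.        , 337.23914552, 241.96892282],
       [  0.        ,   0.        ,   1.        ]]), 'tool_from_camera': array([[ 3.77120197e-04,  9.64421127e-01,  2.64370473e-01,
         6.71342147e-02],
       [ 9.99999900e-01, -2.99843391e-04, -3.32657640e-04,
         4.01483743e-04],
       [-2.41552317e-04,  2.64370572e-01, -9.64421144e-01,
        -1.23274413e-01],
       [ 0.00000000e+00,  0.00000000e+00,  0.00000000e+00,
         1.00000000e+00]])}
```

View pics/side0.png

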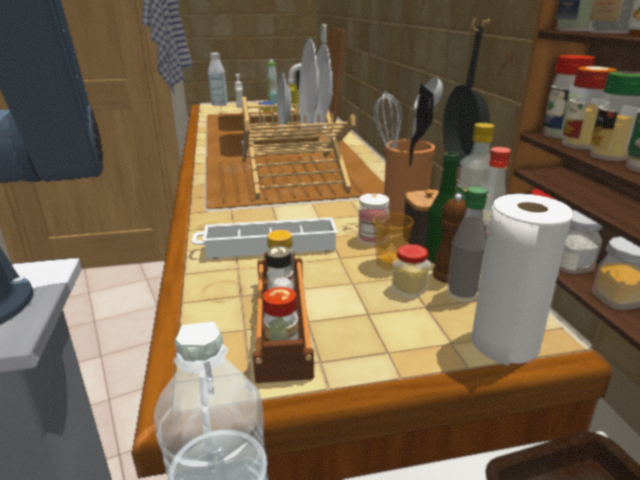

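View pics/top0.png

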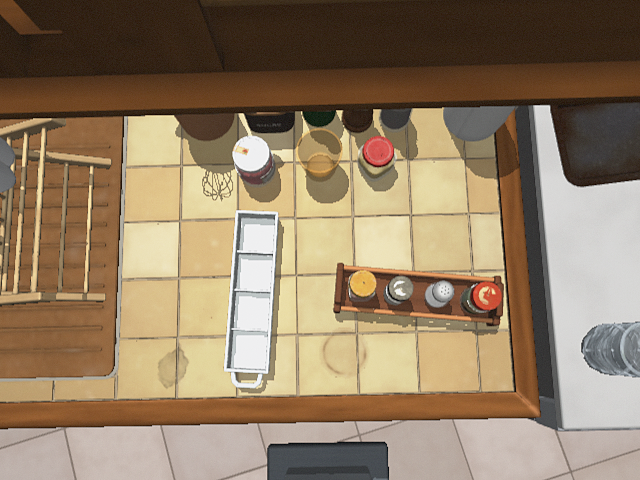

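The top view shows, left to right in the rack (cols 335–502, rows 263–325): a yellow cap at (363,284), a grey/dark cap at (399,290), a grey dome at (440,293) and a red cap at (487,295). The bin spans cols 225–278 and rows 211–388, with its loop at (248,382). Next I'll zoom in and measure.

```bash
cat > h.py <<'E'
import numpy as np,cv2
from station import optics
def world(name,d,tcp=None,R=None):
    m=optics.camera_model(name);K=m["mtx"]
    v,u=np.mgrid[:480,:640]
    P=np.stack([(u-K[0,2])/K[0,0]*d,-(v-K[1,2])/K[1,1]*d,-d],-1)
    if name=="wrist":
        T=m["tool_from_camera"];W=P@T[:3,:3].T+T[:3,3];return W@R.T+tcp
    T=np.linalg.inv(m["camera_from_world"]);return P@T[:3,:3].T+T[:3,3]
E
python3 - <<'E'
from h import *
z=np.load("pics/top0.npz");p,d=z['p'],z['d'];W=world("top",d)
cv2.imwrite("pics/zoom0.png",cv2.resize(p[200:400,210:510,::-1],None,fx=2.6,fy=2.6,interpolation=cv2.INTER_CUBIC))
print("table",np.median(W[340:360,320:330,2]))
def blob(u0,u1,v0,v1,zl,zh):
    w=W[v0:v1,u0:u1].reshape(-1,3);m=(w[:,2]>zl)&(w[:,2]<zh);return w[m]
for n,(a,b) in dict(p1=(345,380),p2=(382,416),p3=(420,460),p4=(465,510)).items():
    w=blob(a,b,265,325,.085,.14);h=np.percentile(w[:,2],90)
    t=w[w[:,2]>h-.008]
    (c,r)=cv2.minEnclosingCircle(t[:,:2].astype(np.float32));print(n,len(t),h,np.round(t.mean(0),4),np.round(c,4),r)
w=blob(330,510,255,330,.035,.052);print("rackbars",cv2.minAreaRect(w[:,:2].astype(np.float32)))
w=blob(330,510,255,330,.058,.075);print(len(w),cv2.minAreaRect(w[:,:2].astype(np.float32)))
w=blob(220,282,205,376,.043,.055);print("bin",len(w),cv2.minAreaRect(w[:,:2].astype(np.float32)), np.median(w[:,2]))
for n,(a,b,c,e) in dict(jam=(230,276,130,185),glass=(297,345,125,182),mus=(357,397,135,175)).items():
    w=blob(a,b,c,e,.07,.12);print(n,np.round(w.mean(0),3),w.min(0),w.max(0))
E
```

```text
table 0.0003653093680866526
p1 547 0.12091937321164326 [ 0.5473 -0.0689  0.119 ] [ 0.5476 -0.0687] 0.021263355389237404
p2 494 0.12015146500791762 [ 0.5386 -0.1285  0.1179] [ 0.539  -0.1289] 0.01997467689216137
p3 281 0.1051273943094283 [ 0.5342 -0.1991  0.1024] [ 0.5338 -0.1994] 0.016413912177085876
p4 657 0.12172539459239151 [ 0.5235 -0.2626  0.1197] [ 0.5237 -0.2636] 0.023582346737384796
rackbars ((0.5358270406723022, -0.16501198709011078), (0.2836514413356781, 0.08372505009174347), 84.0301284790039)
653 ((0.5356232523918152, -0.16546028852462769), (0.28117072582244873, 0.05553208291530609), 84.1306381225586)
bin 1304 ((0.548662543296814, 0.11720682680606842), (0.07525289058685303, 0.27599069476127625), 86.08464050292969) 0.04783241705051022
jam [0.769 0.11  0.096] [0.73973279 0.07897443 0.07016367] [0.80596823 0.14325481 0.10545757]
glass [ 0.785 -0.004  0.089] [ 0.73684147 -0.04313625  0.07001023] [0.81614156 0.03330906 0.1037719 ]
mus [ 0.778 -0.105  0.08 ] [ 0.75201607 -0.13164416  0.07025847] [ 0.80570854 -0.07816563  0.08610821]
```

```bash
python3 -m inch 2>&1 | head; 
```

```text
invalid input
```

View pics/zoom0.png

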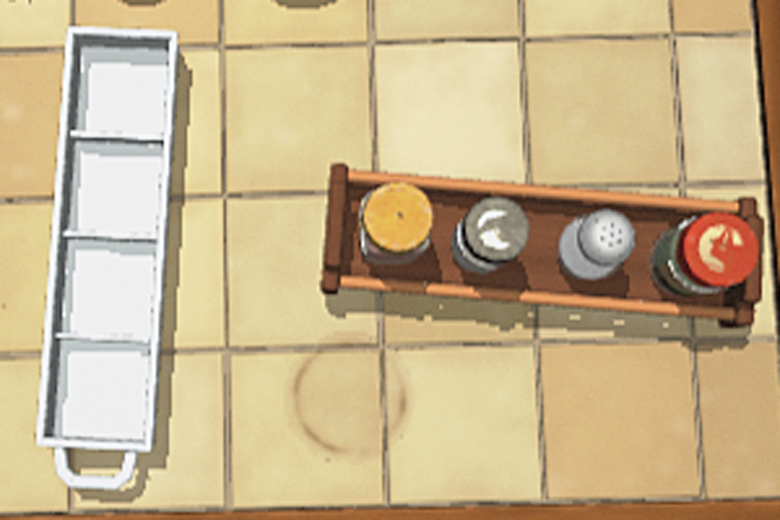

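The order is clear: yellow (b), near-black (d), salt, red (c). I'll move above the left jar with the jaws across the rack.

```bash
python3 -m inch '[2.9,4.4,0,0.095, 2.9,4.4,0,0.095, 2.9,4.4,0,0.095, 2.9,4.4,0,0.095, 2.9,4.4,0,0.095, 2.9,4.4,0,0.095, 2.9,4.4,0,0.095, 2.9,4.4,0,0.095, 2.9,4.4,0,0.095, 2.9,4.4,0,0.095, 2.9,4.4,0,0.095, 3.2,4.0,0,0.1, 0,0,0,0, 0,0,0,0]' 100 40
python3 - <<'E'
from h import *
from station import manip
from scipy.spatial.transform import Rotation as Ro
s=manip.sense();R=Ro.from_quat(s['tool_rot']).as_matrix()
print(s['tcp_pos'],'jaw',np.arctan2(R[1,1],R[0,1]),R[:,2],s['q'])
p,d=optics.snapshot("wrist");cv2.imwrite("pics/w1.png",p[:,:,::-1])
W=world("wrist",d,s['tcp_pos'],R);np.savez("pics/w1.npz",p=p,d=d,W=W)
w=W[(d>0)]
for c in [(.5476,-.0687),(.539,-.1289),(.5338,-.1994),(.5237,-.2636)]:
    m=(np.hypot(w[:,0]-c[0],w[:,1]-c[1])<.03)&(w[:,2]>.085)&(w[:,2]<.135)
    if m.sum()<50: print(c,'none');continue
    a=w[m];h=np.percentile(a[:,2],90);a=a[a[:,2]>h-.006];print(c,h,len(a),cv2.minEnclosingCircle(a[:,:2].astype(np.float32)))
E
```

```text
t: 1.85
tcp_pos: [0.5468, -0.0693, 0.2498]
tool_rot: [0.744, 0.669, -0.001, -0.001]
force: [-0.1, -0.7, -0.2]
finger_gap: 1.001
[ 0.54681008 -0.06927397  0.24980253] jaw -0.10586081880102804 [-1.67057165e-03 -4.72903034e-05 -9.99998603e-01] [-3.28488458e-01  4.29499842e-01  1.61861027e+00 -6.56627518e-04
  1.09504862e+00 -2.22326630e-01]
(0.5476, -0.0687) 0.11914706611828894 2199 ((0.5482890605926514, -0.06986456364393234), 0.021191105246543884)
(0.539, -0.1289) 0.1181255141387451 1692 ((0.53959059715271, -0.1296885460615158), 0.0202492568641901)
(0.5338, -0.1994) 0.10400386631733534 639 ((0.5349684953689575, -0.2003183662891388), 0.014744529500603676)
(0.5237, -0.2636) none
```

Wrist and top views agree to about 1 mm. Descending and gripping the yellow jar.

```bash
python3 -m inch '[0.1,0,-4,0, 0,0,-4,0, 0,0,-3,0, 0,0,-2,0, 0,0,-1.2,0, 0,0,0,0, 0,0,0,0]' 100 40
python3 -m inch '[0,0,0,0, 0,0,0,0, 0,0,0,0, 0,0,0,0, 0,0,0,0, 0,0,0,0]' 0 40
```

```text
t: 2.78
tcp_pos: [0.549, -0.0699, 0.1091]
tool_rot: [0.744, 0.668, 0.0, 0.001]
force: [0.3, -0.3, -0.4]
finger_gap: 1.001
t: 3.52
tcp_pos: [0.5488, -0.0693, 0.109]
tool_rot: [0.744, 0.669, 0.0, 0.0]
force: [-0.2, 0.0, 5.3]
finger_gap: 0.487
```

```bash
python3 -m inch '[0,0,1,0, 0,0,3,0, 0,0,4,0, 0,0,3,0, 0,0,1,0, -1,1.9,0,0.161, -1,1.9,0,0.161, -1,1.9,0,0.161, -1,1.9,0,0.161, -1,1.9,0,0.161, -1,2,0,0.161, -1,2,0,0.161, -1,2,0,0.161, -1,2,0,0.161, -1,1.8,0,0.16, 0,0,0,0, 0,0,0,0]'
python3 - <<'E'
from h import *
from station import manip
from scipy.spatial.transform import Rotation as Ro
s=manip.sense();R=Ro.from_quat(s['tool_rot']).as_matrix()
print(s['tcp_pos'],'jaw',np.arctan2(R[1,1],R[0,1]),s['q'],s['finger_gap'])
p,d=optics.snapshot("wrist");cv2.imwrite("pics/w2.png",p[:,:,::-1])
p,d=optics.snapshot("side");cv2.imwrite("pics/s2.png",p[:,:,::-1])
E
```

```text
t: 5.65
tcp_pos: [0.4488, 0.1233, 0.228]
tool_rot: [0.035, 0.999, -0.0, -0.0]
force: [-0.9, 0.0, -1.5]
finger_gap: 0.489
[0.44875837 0.12331903 0.22795041] jaw 1.5009268581348834 [ 2.76090893e-02  3.48152585e-01  1.84588733e+00 -5.15231457e-04
  9.47807891e-01 -1.47301705e+00] 0.48936663834435035
```

View pics/w2.png

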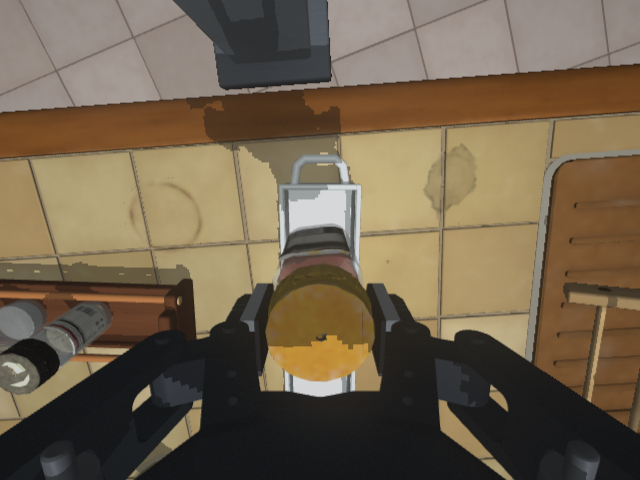

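View pics/s2.png

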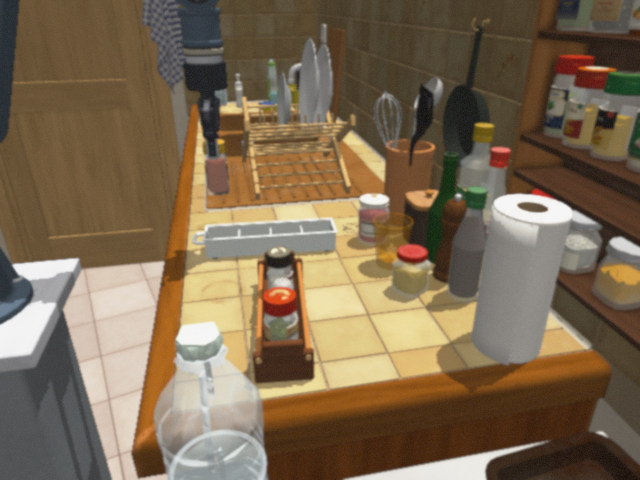

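The wrist view shows the yellow jar upright between the pads at (320,325), centred across the bin (cols 280–360). The side view agrees: jar at (217,170), bin at (270,235). Lowering.

```bash
python3 -m inch '[0,0.1,-2,0, 0,0,-3,0, 0,0,-3,0, 0,0,-2.5,0, 0,0,-1.5,0, 0,0,-0.4,0, 0,0,-0.2,0, 0,0,0,0]'
python3 -m inch '[0,0,-0.1,0, 0,0,0,0]'
```

```text
t: 6.75
tcp_pos: [0.4491, 0.1246, 0.1028]
tool_rot: [0.034, 0.999, 0.0, 0.001]
force: [0.1, -0.0, -1.2]
finger_gap: 0.493
t: 7.0
tcp_pos: [0.4487, 0.1248, 0.1016]
tool_rot: [0.034, 0.999, 0.0, 0.0]
force: [-0.3, -0.3, -1.5]
finger_gap: 0.493
```

```bash
python3 -m inch '[0,0,-0.1,0, 0,0,0,0]'; python3 -m inch '[0,0,-0.1,0, 0,0,0,0]'
```

```text
t: 7.25
tcp_pos: [0.4489, 0.1248, 0.101]
tool_rot: [0.034, 0.999, 0.0, 0.001]
force: [-0.6, 0.3, 5.1]
finger_gap: 0.489
t: 7.5
tcp_pos: [0.449, 0.1247, 0.1009]
tool_rot: [0.034, 0.999, -0.0, 0.001]
force: [-2.2, -0.6, 14.2]
finger_gap: 0.488
```

Contact at 0.101 as predicted. Releasing, rising and going to the black-capped jar.

```bash
python3 -m inch '[0,0,0.1,0, 0,0,0,0, 0,0,0,0, 0,0,0,0, 0,0,0,0, 0,0,2,0, 0,0,4,0, 0,0,4,0, 0,0,2,0]' 100 40
python3 -m inch '[0.75,-2.1,0,-0.134, 0.75,-2.1,0,-0.134, 0.75,-2.1,0,-0.134, 0.75,-2.1,0,-0.134, 0.75,-2.1,0,-0.134, 0.75,-2.1,0,-0.134, 0.75,-2.1,0,-0.134, 0.75,-2.1,0,-0.134, 0.75,-2.1,0,-0.134, 0.75,-2.1,0,-0.134, 0.75,-2.1,0,-0.134, 0.75,-2.2,0,-0.134, 0,0,0,0, 0,0,0,0]'
cat >chk.py <<'E'
from h import *
import sys
from station import manip
from scipy.spatial.transform import Rotation as Ro
s=manip.sense();R=Ro.from_quat(s['tool_rot']).as_matrix()
print(s['tcp_pos'],'jaw',np.arctan2(R[1,1],R[0,1]),s['finger_gap'],s['t'])
n=sys.argv[1]
p,d=optics.snapshot("wrist");cv2.imwrite(f"pics/{n}w.png",p[:,:,::-1])
W=world("wrist",d,s['tcp_pos'],R);w=W[d>0]
for c in [(.539,-.1289),(.5338,-.1994),(.5237,-.2636)]:
    m=(np.hypot(w[:,0]-c[0],w[:,1]-c[1])<.03)&(w[:,2]>.085)&(w[:,2]<.135)
    if m.sum()<50: print(c,'none');continue
    a=w[m];h=np.percentile(a[:,2],90);a=a[a[:,2]>h-.006];print(c,h,len(a),cv2.minEnclosingCircle(a[:,:2].astype(np.float32)))
p,d=optics.snapshot("top");cv2.imwrite(f"pics/{n}t.png",p[:,:,::-1])
W=world("top",d);w=W[d>0]
for c in [(.4484,.1241),(.5152,.1195),(.5821,.1149),(.6490,.1103)]:
    m=(np.hypot(w[:,0]-c[0],w[:,1]-c[1])<.035)&(w[:,2]>.085)&(w[:,2]<.135)
    if m.sum()<50: print(c,'empty');continue
    a=w[m];h=np.percentile(a[:,2],90);a=a[a[:,2]>h-.006];print(c,'top',h,len(a),cv2.minEnclosingCircle(a[:,:2].astype(np.float32)))
E
python3 chk.py c1
```

```text
t: 8.62
tcp_pos: [0.4492, 0.1248, 0.2223]
tool_rot: [0.034, 0.999, 0.0, 0.002]
force: [0.4, 0.2, -0.1]
finger_gap: 1.0
t: 10.38
tcp_pos: [0.5377, -0.1275, 0.22]
tool_rot: [0.743, 0.67, -0.0, -0.001]
force: [-0.5, 0.2, -0.4]
finger_gap: 0.999
[ 0.53774669 -0.12753012  0.21995002] jaw -0.10341887543291355 0.9988784925525142 10.375
(0.539, -0.1289) 0.11820139504406604 2416 ((0.5396887063980103, -0.12984365224838257), 0.020127225667238235)
(0.5338, -0.1994) 0.10407504108856003 900 ((0.5348316431045532, -0.19994623959064484), 0.014999152161180973)
(0.5237, -0.2636) 0.11745135678775095 335 ((0.5253516435623169, -0.24899323284626007), 0.01664736494421959)
(0.4484, 0.1241) top 0.11302793909329006 561 ((0.4495106041431427, 0.1247154250741005), 0.021194424480199814)
(0.5152, 0.1195) empty
(0.5821, 0.1149) empty
(0.649, 0.1103) empty
```

View pics/c1t.png

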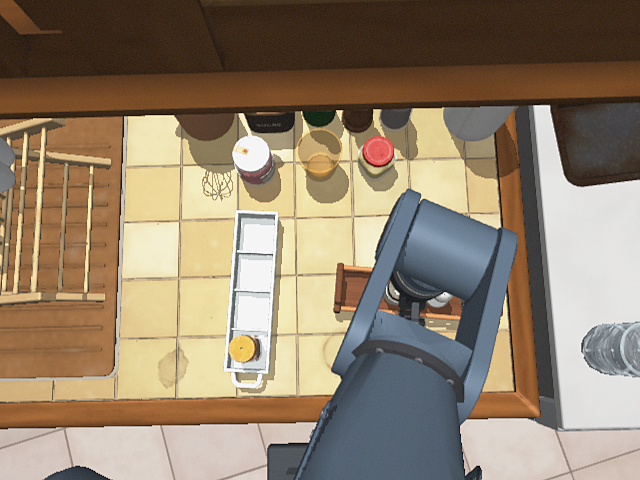

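View pics/c1w.png

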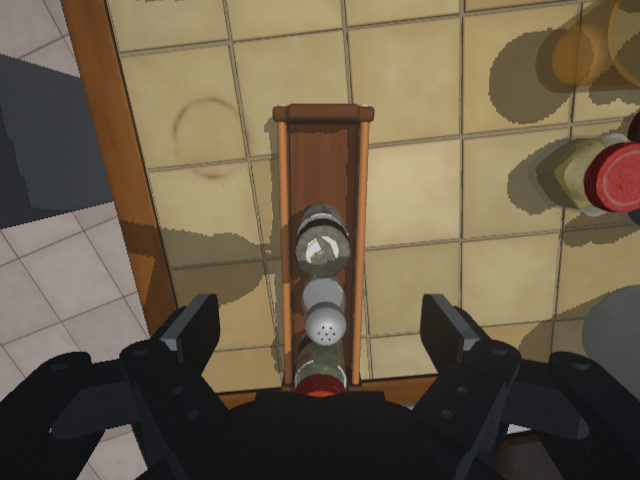

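Yellow stands in compartment 1 (top view (243,348)), its cap within about 1 mm of the centre. The black cap is ahead of the gripper at (323,250) in the wrist view. Gripping it.

```bash
python3 -m inch '[0.2,-0.2,-3,0, 0,0,-4,0, 0,0,-2.5,0, 0,0,-1.2,0, 0,0,-0.5,0, 0,0,0,0, 0,0,0,0]' 100 40
python3 -m inch '[0,0,0,0, 0,0,0,0, 0,0,0,0, 0,0,0,0, 0,0,0,0, 0,0,0,0]' 0 40
python3 -m inch '[0,0,1,0, 0,0,3,0, 0,0,4,0, 0,0,3,0, 0,0,1,0, -0.2,2.1,0,0.134, -0.2,2.1,0,0.134, -0.2,2.1,0,0.134, -0.2,2.1,0,0.134, -0.2,2.1,0,0.134, -0.2,2.1,0,0.134, -0.2,2.1,0,0.134, -0.2,2.1,0,0.134, -0.2,2.1,0,0.134, -0.2,2,0,0.134, -0.2,2,0,0.134, -0.2,2,0,0.134, 0,0,0,0, 0,0,0,0]'
```

```text
t: 11.35
tcp_pos: [0.5411, -0.1305, 0.1093]
tool_rot: [0.743, 0.669, 0.0, 0.001]
force: [-0.9, 0.8, -0.7]
finger_gap: 1.001
t: 12.1
tcp_pos: [0.5405, -0.1304, 0.1088]
tool_rot: [0.743, 0.669, -0.0, 0.0]
force: [-1.8, 0.1, 5.3]
finger_gap: 0.457
t: 14.48
tcp_pos: [0.5162, 0.1183, 0.2277]
tool_rot: [0.035, 0.999, -0.0, -0.001]
force: [-0.5, 0.2, -1.0]
finger_gap: 0.457
```

```bash
python3 -m inch '[-0.1,0.1,-2,0, 0,0,-3,0, 0,0,-3,0, 0,0,-2.5,0, 0,0,-1.4,0, 0,0,-0.4,0, 0,0,-0.2,0, 0,0,0,0]'
python3 -m inch '[0,0,-0.1,0, 0,0,0,0]'; python3 -m inch '[0,0,-0.1,0, 0,0,0,0]'
```

```text
t: 15.48
tcp_pos: [0.516, 0.1197, 0.1039]
tool_rot: [0.034, 0.999, 0.0, 0.001]
force: [1.3, 0.0, -0.8]
finger_gap: 0.46
t: 15.72
tcp_pos: [0.5157, 0.1198, 0.1027]
tool_rot: [0.034, 0.999, 0.0, 0.0]
force: [-0.5, -0.7, -0.6]
finger_gap: 0.461
t: 15.98
tcp_pos: [0.5155, 0.1198, 0.1013]
tool_rot: [0.034, 0.999, -0.0, -0.0]
force: [0.4, 1.0, -0.8]
finger_gap: 0.455
```

```bash
python3 -m inch '[0,0,-0.1,0, 0,0,0,0]'
```

```text
t: 16.23
tcp_pos: [0.5157, 0.1197, 0.1008]
tool_rot: [0.034, 0.999, -0.0, 0.0]
force: [-0.8, -0.2, 3.4]
finger_gap: 0.456
```

```bash
python3 -m inch '[0,0,0,0, 0,0,0,0, 0,0,0,0, 0,0,0,0, 0,0,0,0, 0,0,2,0, 0,0,4,0, 0,0,4,0, 0,0,2,0]' 100 40
python3 -m inch '[0.15,-2.4,0,-0.124, 0.15,-2.4,0,-0.124, 0.15,-2.5,0,-0.124, 0.15,-2.5,0,-0.124, 0.15,-2.5,0,-0.124, 0.15,-2.5,0,-0.124, 0.15,-2.5,0,-0.124, 0.15,-2.5,0,-0.124, 0.15,-2.5,0,-0.124, 0.15,-2.5,0,-0.124, 0.15,-2.5,0,-0.124, 0.15,-2.4,0,-0.124, 0.1,-2.3,0,-0.124, 0,0,0,0, 0,0,0,0]'
python3 chk.py c2
```

```text
t: 17.35
tcp_pos: [0.5163, 0.1198, 0.2226]
tool_rot: [0.034, 0.999, 0.0, 0.002]
force: [-0.3, -0.3, 0.9]
finger_gap: 1.0
t: 19.23
tcp_pos: [0.5341, -0.1995, 0.2201]
tool_rot: [0.744, 0.668, 0.0, -0.001]
force: [1.1, 0.4, -0.4]
finger_gap: 0.996
[ 0.53405995 -0.19948045  0.22009015] jaw -0.10748886340090782 0.9955372664772314 19.225
(0.539, -0.1289) none
(0.5338, -0.1994) 0.10417017778411565 1092 ((0.5350281596183777, -0.20068714022636414), 0.014829871244728565)
(0.5237, -0.2636) 0.11999738565978044 2662 ((0.5237494111061096, -0.2642052471637726), 0.022983606904745102)
(0.4484, 0.1241) top 0.11313448879166048 558 ((0.44993749260902405, 0.12453704327344894), 0.021380770951509476)
(0.5152, 0.1195) top 0.11220114271227843 475 ((0.5145919919013977, 0.11881062388420105), 0.01995515078306198)
(0.5821, 0.1149) empty
(0.649, 0.1103) empty
```

View pics/c2t.png

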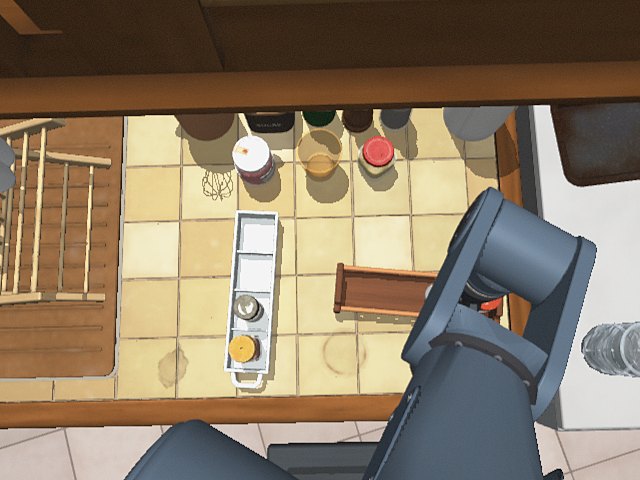

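View pics/c2w.png

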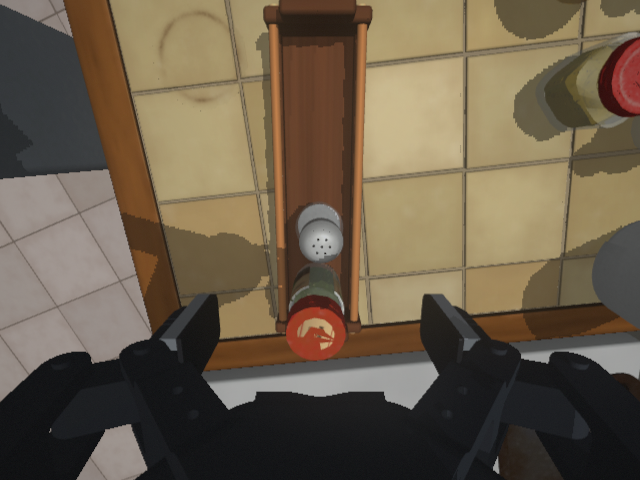

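Black cap stands in compartment 2 at (247,308). The wrist view shows the salt at (320,240), and the red cap at (316,330) is undisturbed. Gripping the salt lower, at the edge of its top.

```bash
python3 -m inch '[0.1,-0.1,-3,0, 0,0,-4,0, 0,0,-3,0, 0,0,-2,0, 0,0,-1.5,0, 0,0,-0.6,0, 0,0,0,0, 0,0,0,0]' 100 40
python3 -m inch '[0,0,0,0, 0,0,0,0, 0,0,0,0, 0,0,0,0, 0,0,0,0, 0,0,0,0]' 0 40
python3 -c "
from h import *
p,d=optics.snapshot('side');cv2.imwrite('pics/salt.png',cv2.resize(p[200:400,200:380,::-1],None,fx=3,fy=3))
p,d=optics.snapshot('wrist');cv2.imwrite('pics/saltw.png',p[:,:,::-1])"
```

```text
t: 20.32
tcp_pos: [0.5361, -0.2015, 0.0801]
tool_rot: [0.745, 0.668, 0.0, 0.001]
force: [0.1, 0.4, -0.3]
finger_gap: 1.001
t: 21.08
tcp_pos: [0.5354, -0.2013, 0.0797]
tool_rot: [0.745, 0.668, -0.0, -0.0]
force: [-0.9, 0.4, 5.8]
finger_gap: 0.407
```

View pics/salt.png

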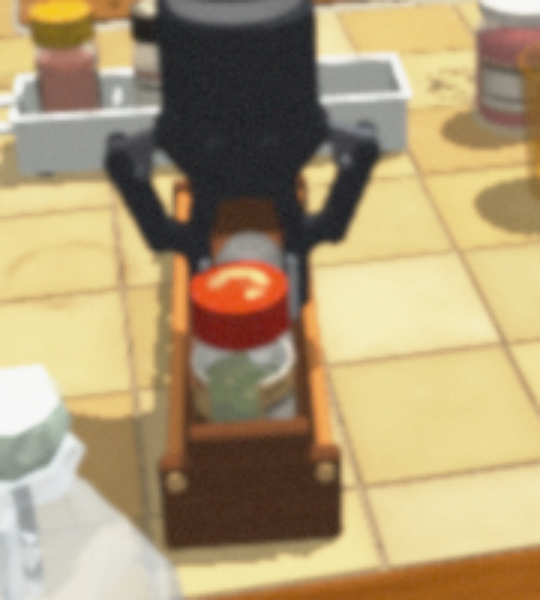

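View pics/saltw.png

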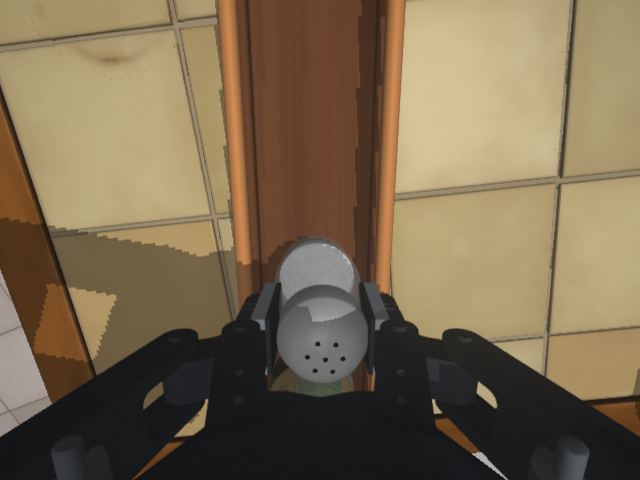

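The pads clasp the salt's top (wrist view (322,333), even on both sides). Lifting a little first, then carrying on.

```bash
python3 -m inch '[0,0,0.5,0, 0,0,1,0, 0,0,1.5,0, 0,0,0,0]'
python3 -m inch '[0,0,3,0, 0,0,4,0, 0,0,2,0, 0.36,2.4,0,0.124, 0.36,2.4,0,0.124, 0.36,2.4,0,0.124, 0.36,2.4,0,0.124, 0.36,2.4,0,0.124, 0.36,2.4,0,0.124, 0.36,2.4,0,0.124, 0.36,2.5,0,0.124, 0.36,2.5,0,0.124, 0.36,2.5,0,0.124, 0.36,2.5,0,0.124, 0.36,2.5,0,0.124, 0.36,2.3,0,0.124, 0,0,0,0, 0,0,0,0]'
python3 -c "
from h import *
p,d=optics.snapshot('side');cv2.imwrite('pics/salt2.png',cv2.resize(p[50:300,150:400,::-1],None,fx=2.4,fy=2.4))
p,d=optics.snapshot('wrist');cv2.imwrite('pics/saltw2.png',p[:,:,::-1])"
```

```text
t: 21.68
tcp_pos: [0.5366, -0.2019, 0.111]
tool_rot: [0.745, 0.668, 0.001, 0.002]
force: [0.2, -0.2, -1.5]
finger_gap: 0.41
t: 23.92
tcp_pos: [0.582, 0.1143, 0.1991]
tool_rot: [0.034, 0.999, -0.0, -0.0]
force: [-0.2, 0.1, -0.5]
finger_gap: 0.407
```

View pics/salt2.png

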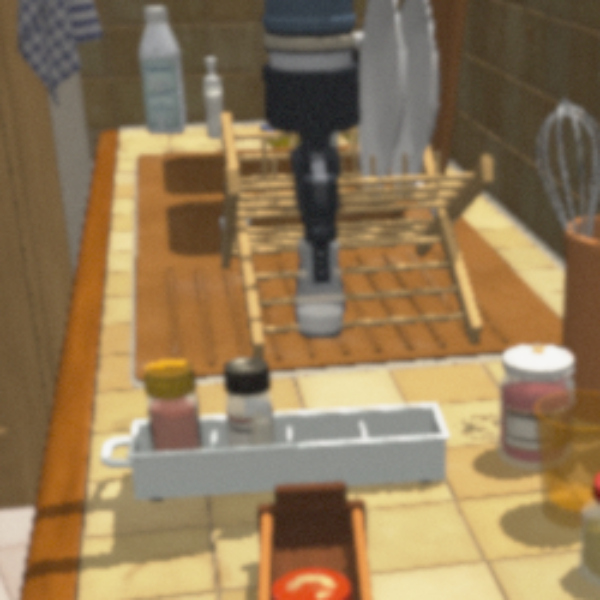

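View pics/saltw2.png

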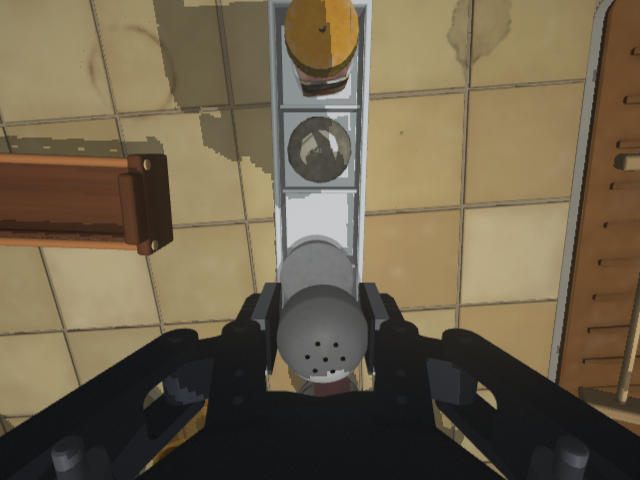

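The salt hangs upright above compartment 3 and all looks clear. Lowering.

```bash
python3 -m inch '[0,0.1,-2,0, 0,0,-3,0, 0,0,-3,0, 0,0,-2.5,0, 0,0,-1.4,0, 0,0,-0.4,0, 0,0,-0.2,0, 0,0,0,0]'
python3 -m inch '[0,0,-0.1,0, 0,0,0,0]'; python3 -m inch '[0,0,-0.1,0, 0,0,0,0]'
```

```text
t: 25.02
tcp_pos: [0.5829, 0.1157, 0.0751]
tool_rot: [0.034, 0.999, 0.0, 0.001]
force: [0.6, 0.3, -1.5]
finger_gap: 0.405
t: 25.28
tcp_pos: [0.5825, 0.1158, 0.0737]
tool_rot: [0.034, 0.999, 0.0, 0.0]
force: [-1.2, 0.6, -1.2]
finger_gap: 0.406
t: 25.52
tcp_pos: [0.5822, 0.1157, 0.0723]
tool_rot: [0.034, 0.999, -0.0, -0.0]
force: [0.5, -0.2, -0.6]
finger_gap: 0.404
```

```bash
python3 -m inch '[0,0,-0.1,0, 0,0,0,0]'
```

```text
t: 25.78
tcp_pos: [0.5825, 0.1157, 0.0718]
tool_rot: [0.034, 0.999, -0.0, 0.0]
force: [-0.7, -0.8, 3.5]
finger_gap: 0.405
```

```bash
python3 -m inch '[0,0,0,0, 0,0,0,0, 0,0,0,0, 0,0,0,0, 0,0,0,0, 0,0,2,0, 0,0,4,0, 0,0,4,0, 0,0,4,0, 0,0,1,0]' 100 40
python3 -m inch '[-0.42,-2.7,0,-0.115, -0.42,-2.7,0,-0.115, -0.42,-2.7,0,-0.115, -0.42,-2.7,0,-0.115, -0.42,-2.7,0,-0.115, -0.42,-2.7,0,-0.115, -0.42,-2.7,0,-0.115, -0.42,-2.7,0,-0.115, -0.42,-2.7,0,-0.115, -0.42,-2.7,0,-0.115, -0.42,-2.7,0,-0.115, -0.42,-2.8,0,-0.115, -0.42,-2.8,0,-0.115, -0.42,-2.7,0,-0.115, 0,0,0,0, 0,0,0,0]'
python3 chk.py c3
```

```text
t: 27.02
tcp_pos: [0.5838, 0.1158, 0.2242]
tool_rot: [0.034, 0.999, 0.0, 0.003]
force: [0.1, 0.7, -1.2]
finger_gap: 1.0
t: 29.02
tcp_pos: [0.5229, -0.2633, 0.2203]
tool_rot: [0.744, 0.669, -0.0, -0.001]
force: [-0.3, 0.4, 0.4]
finger_gap: 0.998
[ 0.52289342 -0.26333955  0.22027333] jaw -0.10618294240399502 0.9984008226726877 29.025
(0.539, -0.1289) none
(0.5338, -0.1994) none
(0.5237, -0.2636) 0.12012174854357542 3146 ((0.5240374207496643, -0.264292448759079), 0.022677071392536163)
(0.4484, 0.1241) top 0.1131731517794688 563 ((0.44946759939193726, 0.12460235506296158), 0.021141566336154938)
(0.5152, 0.1195) top 0.11215943149187345 477 ((0.514959454536438, 0.11901766061782837), 0.019876202568411827)
(0.5821, 0.1149) top 0.09740194004849109 229 ((0.5806033611297607, 0.11580930650234222), 0.015571791678667068)
(0.649, 0.1103) empty
```

View pics/c3t.png

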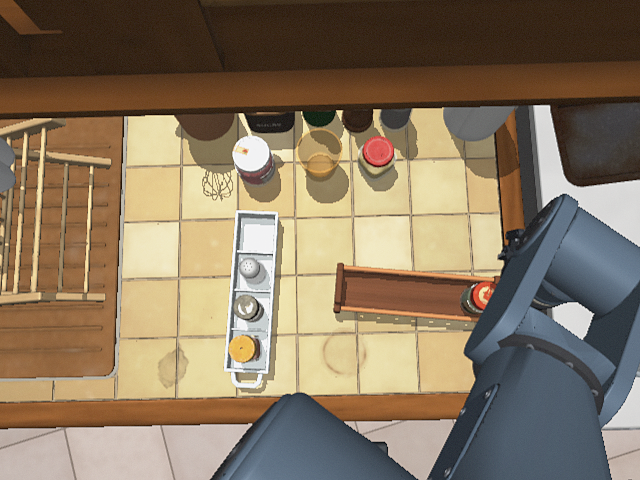

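Salt stands in compartment 3 at (250,267), and red is still in place. Gripping red.

```bash
python3 -m inch '[0.1,-0.1,-3,0, 0,0,-4,0, 0,0,-2.5,0, 0,0,-1.2,0, 0,0,-0.5,0, 0,0,0,0, 0,0,0,0]' 100 40
python3 -m inch '[0,0,0,0, 0,0,0,0, 0,0,0,0, 0,0,0,0, 0,0,0,0, 0,0,0,0]' 0 40
python3 -m inch '[0,0,1,0, 0,0,3,0, 0,0,4,0, 0,0,3,0, 0,0,1,0, 0.9,2.7,0,0.115, 0.9,2.7,0,0.115, 0.9,2.7,0,0.115, 0.9,2.7,0,0.115, 0.9,2.7,0,0.115, 0.9,2.7,0,0.115, 0.9,2.7,0,0.115, 0.9,2.7,0,0.115, 0.9,2.7,0,0.115, 0.9,2.7,0,0.115, 0.9,2.7,0,0.115, 0.9,2.6,0,0.115, 0.9,2.6,0,0.115, 0.7,2.6,0,0.115, 0,0,0,0]'
python3 -m inch '[0,0,0,0]'
```

```text
t: 30.0
tcp_pos: [0.5251, -0.2656, 0.1103]
tool_rot: [0.744, 0.668, 0.0, 0.001]
force: [-0.0, 0.2, -0.3]
finger_gap: 0.998
t: 30.75
tcp_pos: [0.5246, -0.2655, 0.1099]
tool_rot: [0.744, 0.668, -0.0, 0.0]
force: [-0.7, 0.3, 5.9]
finger_gap: 0.512
t: 33.25
tcp_pos: [0.6479, 0.1115, 0.2277]
tool_rot: [0.033, 0.999, 0.0, -0.001]
force: [-0.2, 0.8, -2.0]
finger_gap: 0.515
t: 33.38
tcp_pos: [0.6477, 0.1093, 0.2282]
tool_rot: [0.034, 0.999, -0.0, -0.001]
force: [0.2, 0.4, -1.3]
finger_gap: 0.514
```

```bash
python3 -m inch '[0.1,0.1,-2,0, 0,0,-3,0, 0,0,-3,0, 0,0,-2.5,0, 0,0,-1.4,0, 0,0,-0.4,0, 0,0,-0.2,0, 0,0,0,0]'
python3 -m inch '[0,0,-0.1,0, 0,0,0,0]'; python3 -m inch '[0,0,-0.1,0, 0,0,0,0]'
```

```text
t: 34.38
tcp_pos: [0.6501, 0.1107, 0.1052]
tool_rot: [0.034, 0.999, 0.0, 0.001]
force: [0.6, -0.0, -1.4]
finger_gap: 0.513
t: 34.62
tcp_pos: [0.6497, 0.1108, 0.1038]
tool_rot: [0.034, 0.999, 0.0, 0.0]
force: [-0.1, -0.5, -1.2]
finger_gap: 0.513
t: 34.88
tcp_pos: [0.6494, 0.1108, 0.1022]
tool_rot: [0.034, 0.999, -0.0, -0.0]
force: [-0.0, -0.1, -1.2]
finger_gap: 0.512
```

```bash
python3 -m inch '[0,0,-0.1,0, 0,0,0,0]'
```

```text
t: 35.12
tcp_pos: [0.6498, 0.1107, 0.1019]
tool_rot: [0.034, 0.999, 0.0, 0.0]
force: [-0.7, -0.0, 3.3]
finger_gap: 0.514
```

Contact with the floor. Releasing, rising and moving aside for the final look.

```bash
python3 -m inch '[0,0,0,0, 0,0,0,0, 0,0,0,0, 0,0,0,0, 0,0,0,0, 0,0,2,0, 0,0,4,0, 0,0,4,0, 0,0,4,0, 0,0,1,0]' 100 40
python3 -m inch '[-1,-3,0,0, -1,-3,0,0, -1,-3,0,0, -1,-3,0,0, -1,-3,0,0, -1,-3,0,0, -1,-3,0,0, -1,-3,0,0, -1,-3,0,0, -1,-3,0,0, 0,0,0,0, 0,0,0,0, 0,0,0,0, 0,0,0,0]'
python3 chk.py c4
python3 -c "
from h import *
p,d=optics.snapshot('side');cv2.imwrite('pics/fin.png',p[:,:,::-1])
z=np.load('pics/top0.npz');a=cv2.imread('pics/c4t.png')[:,:,::-1]
print('bystander diff',np.abs(a[125:190,215:400].astype(int)-z['p'][125:190,215:400]).mean())"
```

```text
t: 36.38
tcp_pos: [0.6514, 0.1108, 0.2564]
tool_rot: [0.034, 0.999, 0.0, 0.004]
force: [-0.2, 0.1, -0.4]
finger_gap: 1.003
t: 38.12
tcp_pos: [0.5497, -0.1883, 0.2513]
tool_rot: [0.033, 0.999, 0.0, -0.0]
force: [-0.2, -0.1, 0.5]
finger_gap: 1.001
[ 0.54969014 -0.18834638  0.25127769] jaw 1.5043198202863242 1.0008129005899875 38.125
(0.539, -0.1289) none
(0.5338, -0.1994) none
(0.5237, -0.2636) none
(0.4484, 0.1241) top 0.1129889949041174 564 ((0.4497464597225189, 0.12457181513309479), 0.0212760791182518)
(0.5152, 0.1195) top 0.11221523992769825 475 ((0.5148648023605347, 0.11882149428129196), 0.019920049235224724)
(0.5821, 0.1149) top 0.09779597808104612 212 ((0.5809302926063538, 0.11517176032066345), 0.015476766042411327)
(0.649, 0.1103) top 0.11423667200808822 573 ((0.6484151482582092, 0.11134054511785507), 0.023054899647831917)
bystander diff 12.79914067914068
```

View pics/c4t.png

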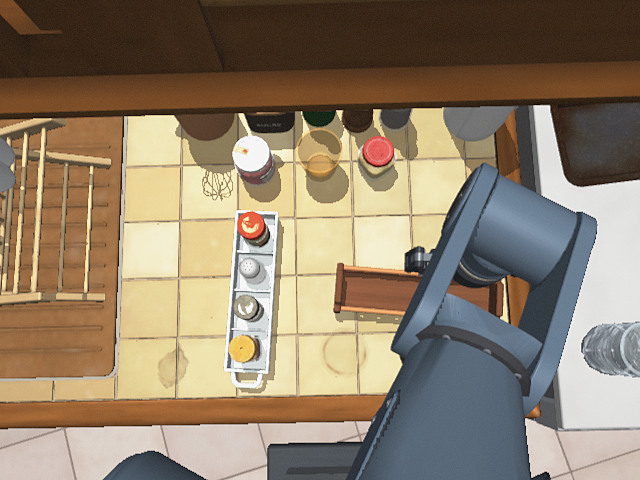

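View pics/fin.png

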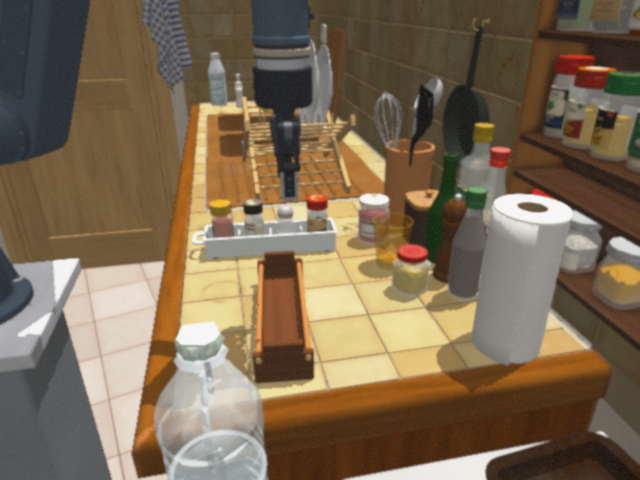

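All four stand in the bin: yellow (243,348), black (247,308), salt (250,267), red (252,227). The bystanders look unmoved, but that mean difference of 12.8 needs an explanation, so I'll check it against static areas.

```bash
python3 - <<'E'
from h import *
z=np.load('pics/top0.npz');a=cv2.imread('pics/c4t.png')[:,:,::-1]
for b in [(125,190,215,400),(125,190,130,175),(200,370,10,110),(200,330,130,200)]:
    print(b,np.abs(a[b[0]:b[1],b[2]:b[3]].astype(int)-z['p'][b[0]:b[1],b[2]:b[3]]).mean())
for n,(u0,u1,v0,v1) in dict(jam=(225,282,128,190),glass=(295,347,125,185),mus=(355,400,133,180)).items():
    f=lambda i:np.float32(cv2.cvtColor(np.ascontiguousarray(i[v0:v1,u0:u1]),cv2.COLOR_RGB2GRAY))
    print(n,cv2.phaseCorrelate(f(z['p']),f(a)))
p,d=optics.snapshot('top');W=world('top',d)
for n,(a,b,c,e) in dict(jam=(230,276,130,185),glass=(297,345,125,182),mus=(357,397,135,175)).items():
    w=W[c:e,a:b].reshape(-1,3);w=w[(w[:,2]>.07)&(w[:,2]<.12)];print(n,np.round(w.mean(0),3))
E
```

```text
(125, 190, 215, 400) 12.79914067914068
(125, 190, 130, 175) 15.515099715099716
(200, 370, 10, 110) 11.863196078431372
(200, 330, 130, 200) 15.874322344322344
jam ((-0.017731873338185267, 0.023195054809253435), 0.9896203735222419)
glass ((0.006005493698257425, 0.029453516041527905), 0.9952959250520776)
mus ((0.47335342719535234, -0.0014303956712424792), 0.9945573636779079)
jam [0.769 0.11  0.096]
glass [ 0.785 -0.004  0.089]
mus [ 0.778 -0.105  0.08 ]
```

```bash
python3 -c "
from station import job
print(job.sign_off())"
```

```text
the job is handed in; nothing more can be done
None
```

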